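Unlock the hitch and hold the tongue up off its ball

TASK

Uncouple the small tow hitch on the bench: draw the lock pin up out of its ear and leave it in the white cup, then pull the latch knob sideways, away from the coupler, against its spring and, keeping it pulled, lift the tongue off the ball. Finish while still holding the latch knob, with the coupler head at least 5 cm higher than it sat; do not set it down or let go.

Things in the scene. Friction and masses are not known exactly. Their poses are not given: they have to be found in the camera images.
- ball_mount: Fixed dark steel hitch stand (mm). Origin on the bench under the ball; x runs along the tongue from ball to pivot (away from the robot), y to the latch side (left), z up. Base plate 280 x 90 x 8, x -55 to 225. The steel ball (36 across, centre at z 75, flat underside at z 66) stands on a 13 thick neck.
- tongue_pivot (a point): Pivot axis of the tongue, at x 190, y 0, z 75 in the ball_mount frame; the axis runs along ball_mount y.
- tongue_stub (a joint): Grey tongue stub, a 30 mm square bar with a round steel coupler head (60 across) on its near end, hinged at the far end. 0 rad = seated on the ball, positive = raised, stop at 0.8. The coupler is 190 mm from the pivot, so 0.27 rad lifts it 50 mm. About 0.45 kg; falls back if let go. Locked (2 mm of play) until the latch bolt is pulled out.
- coupler (a point): Centre of the coupler head's socket, at the ball's centre when seated (z 75 mm above the bench).
- latch_bolt (a joint): Spring latch carried by the tongue, slides sideways along ball_mount y. 0 m = locked (bolt under the ball), 0.022 = fully pulled out (stop); the bolt clears the ball from about 0.008. Spring 4.5 N at 0, 11 N at 0.022; springs back when let go. The lock pin blocks it after 1 to 4 mm.
- latch_knob (a point): Centre of the latch's black pull knob: a disc 28 across, 14 thick, flat faces to +y and -y of ball_mount (grip across these from above; the disc can turn between the pads as the tongue rises). At x 0, y 85, z 112 mm in the ball_mount frame when locked, top at 126; 52 mm free towards the coupler head (top at 104), free outside. Moves with latch and tongue.
- pin_ear (a point): Centre of the ear's top face: a 32 x 32 x 20 mm dark steel block on a bracket of the stand, at x -58, y 99, z 52 in the ball_mount frame, with an upright 9.5 mm through hole for the lock pin.
- lock_pin: Loose steel lock pin standing in the ear, 68 long, 70 g. Origin in its axis at the underside of the shoulder, which rests on the ear (z 52); z along the pin to the knob. Tail 8 across from z -24 to 0, shoulder 16 across from 0 to 14, round knob 20 across from 14 to 44. Draw it straight up by 24 or more to clear the ear.
- pin_knob (a point): Centre of the lock pin's knob, 30 above the pin's origin (14 below the pin's top).
- cup: White plastic measuring cup, fixed to the bench, 64 across at the rim and 62 high, inside about 54 across at the rim and 42 at the floor, floor 3 thick. Origin on the bench under its centre, z up. The 68 long pin stands in it and leans on its wall.
Things that resemble listed ones, but are neither listed nor needed, are in the scene too. Leave any blue or purple look-alike of the lock_pin alone. What is shaped like the cup but red is not meant.

How it is judged (in metres and radians):
On the way, in this order (a step that is already met when the one before it is completed fails the run):
1. the lock pin is in the cup and let go (horizontal distance between lock_pin and cup below 0.028 m and z of lock_pin in the frame of cup between 0 and 0.045 m and contact force between the fingers and lock_pin below 0.1 N), for 0.2 s.
2. the latch is pulled out at least 8 mm (value of joint latch_bolt above 0.008 m), for 0.1 s.
At the end, for the whole second after the job is handed in: The coupler is held at rest at least 45 mm above where it sat, by the fingers alone (they press on the latch knob with over 1 N, nothing of it touches the stand), and the lock pin, let go, is in the cup (its shoulder within 28 mm of the cup's axis and less than 45 mm above the bench) (all of step 1 and z of coupler in the frame of ball_mount above 0.12 m and velocity of joint tongue_stub between -0.1 and 0.1 rad/s and contact force between the fingers and latch_bolt above 1 N and contact force between tongue_stub and ball_mount below 0.3 N); the arm keeps its last pose, push and grip.
It also fails if it takes over 48 s, if anything falls off the work surface, if the arm or the gripper's body presses on something with over 40 N, if the wrist force passes 120 N, or if a joint passes its speed limit or range.

ROBOT

A 6-joint arm with a two-finger parallel gripper is mounted at the origin on a cart in front of the work surface, level with it; the furniture and walls round the work are solid. World frame = base frame: x ahead of the robot, y to its left, z up, the work surface at z = 0. Lengths are in mm, angles in rad, forces in N, time in s.
With the tool pointing down it reaches from about 300 to 775 mm from the base axis. Payload 14.6 kg.
Tool frame: the origin (TCP) lies on the front face of the gripper's body, between the roots of the fingers; the fingertips stand 73 mm ahead of it and the grasp point (between the pads) lies 54 mm ahead of it; z points along the fingers, x is the direction in which the jaws open and shut, and the axes are right-handed (so a half turn about z gives the same grasp; the last joint's range is limited). The gripper opens to 85 mm and grips with 20 to 120 N. Pads are 22 mm wide; open, the fingers measure 114 mm over their backs; the gripper's body (76 mm by 85 mm) begins 54 mm behind the grasp point. The pads swing forward as they close: fully open they stand 13 mm farther back than shut.
Start: joints at [1.274, 0.3, 1.521, -0, 1.321, -0.067], TCP at [125.279, 535.533, 303.881] pointing down, gripper open.
Joint ranges: [-3.03, 3.03], [-0.79, 2.21], [0.23, 2.52], [-1.04, 4.18], [0, 3.07], [-2.55, 2.55]. Speed limits (rad/s): [2.22, 2.22, 2.57, 3.14, 3.14, 3.14].

INTERFACE

Orientations are given as a rotation vector (axis times angle).
In Python, from rig import robot gives the robot as it stands.
- The arm moves only by the tool drive_tool, never from a script. Its arguments are lists of equal length, an entry for each row: "claw": the finger opening in mm, from 0 to 85.4; "linear": the shift along the tool's x, y, z in mm, a list of three; "spin": the turn about the tool's z in rad. A call has exactly 10 rows; each row is the pose to reach, as a shift and turn from the pose measured when the call began, along the tool's axes at that moment; what a row does not reach only later rows make up. A row lasts 1/8 s, in which the tool goes at most 62.5 mm and 10.7 degrees, less where a joint would pass 70% of its speed; a pose out of reach is approached as far as the arm can. A call with a gripper value outside its range is refused whole. The fingers move at their own pace and stop on an object; "grip_force" is the grip in N (left out, the last holds). Time passes only in rows, so rows that repeat a pose let the fingers close, or fill a call up. It gives the time, the measured TCP pose, the force and the opening at its end, in the units of the state.
- robot.get_state(): the state, without advancing time (a new reading comes with each control period).
- robot.camera(name): name is "scene" or "top" or "wrist"; returns the picture (420x560x3 uint8, red, green, blue); there is no depth.
- robot.calibration(name): a dict with "fx", "fy", "cx", "cy" (pixels), "position" and "rotation" of the camera in the world. Camera axes: x right, y down, z forward; pixel columns grow to the right and rows downward; lengths in mm; the calibration is good to about 2 mm. A picture is of the moment at which its call begins: read the wrist's pose just before it. calibration takes no time and is no camera call; for the wrist camera it gives the pose at the moment of the call.
- robot.hand_in(): hands the job in, once; it reports no verdict.
The state is a dict: "clock": time; "joint_pos": joint angles; "joint_velocities": joint speeds; "joint_torque": joint torques, N m; "ee_pos": TCP position; "tool_rot": TCP orientation; "force": force on the tool from outside, world axes, zero at the start; "wrist_torque": the same for the moment, N m; "finger_gap": finger opening in mm.
Only numpy, scipy, OpenCV 4.12 (cv2) and the standard library are available. Lean on these libraries where they do the work, as an engineer would, in place of code of your own. Each camera call takes 0.05 s, during which the arm holds its last target. There are 200 camera calls.

## Working session

There is one attempt and no reset: what is moved stays moved. The work goes in short steps, Python scripts to look and compute and a tool call to move; the robot and the scene stay as the last step left them, time stands still between calls to the robot, and variables do not carry over. Pictures are saved under pics/ and viewed, about 8 in all and at most 12, crops included, and the job is handed in when it is done.

Besides the shell and the picture viewer there is one more tool, called as name([rows], argument=value, ...), one row to a line, values as JSON. drive_tool: Moves the arm, as the interface text tells. Its arguments: {"type":"object","properties":{"claw":{"type":"array"},"linear":{"type":"array"},"spin":{"type":"array"},"grip_force":{"type":"number"}},"required":["claw","linear","spin"]}

```bash
mkdir -p pics; cat > h.py <<'E'
import numpy as np, cv2
from rig import robot
def snap(n,f):
    c=robot.calibration(n); im=robot.camera(n); cv2.imwrite(f'pics/{f}.png',im[:,:,::-1]); np.save(f'pics/{f}.npy',{'c':c,'im':im},allow_pickle=True); return im,c
def load(f):
    d=np.load(f'pics/{f}.npy',allow_pickle=True).item(); return d['im'],d['c']
def ray(c,u,v):
    d=np.array(c['rotation'])@np.array([(u-c['cx'])/c['fx'],(v-c['cy'])/c['fy'],1.]); return np.array(c['position'],float),d/np.linalg.norm(d)
def onz(c,u,v,z):
    p,d=ray(c,u,v); return p+d*(z-p[2])/d[2]
def tri(*a):
    A=np.zeros((3,3));b=np.zeros(3);L=[ray(*x) for x in a]
    for p,d in L:
        M=np.eye(3)-np.outer(d,d);A+=M;b+=M@p
    x=np.linalg.solve(A,b); return x,[np.linalg.norm((np.eye(3)-np.outer(d,d))@(x-p)) for p,d in L]
def proj(c,P):
    q=np.array(c['rotation']).T@(np.array(P,float)-np.array(c['position'])); return [round(c['fx']*q[0]/q[2]+c['cx'],1),round(c['fy']*q[1]/q[2]+c['cy'],1)]
E
python3 - <<'E'
from h import *
print(robot.get_state())
a,c=snap('scene','s0');b,d=snap('top','t0')
print(c,d)
cv2.imwrite('pics/st0.png',cv2.resize(np.hstack([a,b])[:,:,::-1],(800,300)))
E
```

```text
{'clock': 0.0, 'joint_pos': array([ 1.27439639e+00,  3.00499138e-01,  1.52156742e+00,  4.01410258e-06,
        1.32070086e+00, -6.65668719e-02]), 'joint_velocities': array([ 0.00048574,  0.00089502,  0.00010601,  0.00307479,  0.00109583,
       -0.0005164 ]), 'joint_torque': array([ 7.62687159e-04, -5.43505347e+01, -3.61794376e+01, -4.56776172e-05,
        4.03414844e-03,  1.36959883e-05]), 'ee_pos': array([125.24092939, 535.40430624, 303.31166181]), 'tool_rot': array([ 2.46098898e+00,  1.95165680e+00, -1.52205803e-03]), 'force': array([ 0.8665123 ,  0.04015712, -0.46646409]), 'wrist_torque': array([-0.04864636,  0.01069529, -0.00719343]), 'finger_gap': 85.02731626128323}
{'fx': 463.2968309718663, 'fy': 463.2968309718663, 'cx': 283.4875510376503, 'cy': 210.19656576941725, 'position': array([  75.32757671, -537.76907017,  572.81083917]), 'rotation': array([-2.00040355,  0.64121435, -0.37118819])} {'fx': 393.2242387129736, 'fy': 393.2242387129736, 'cx': 278.95914007122553, 'cy': 214.2400139238105, 'position': array([ 558.7260848 ,  191.58740694, 1044.81548101]), 'rotation': array([-2.22178941,  2.19608956, -0.02116838])}
```

View pics/s0.png

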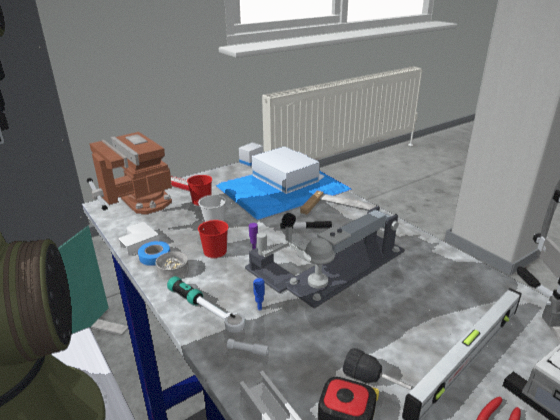

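View pics/t0.png

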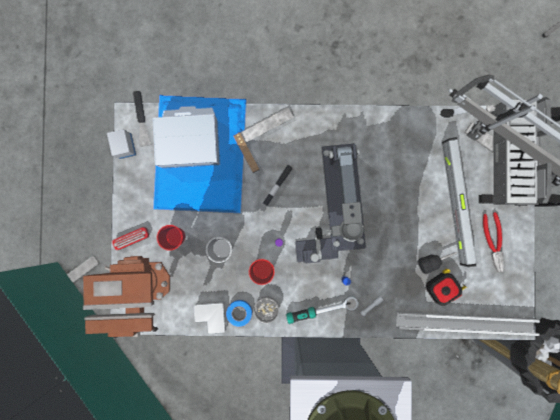

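Scene: white cup at (212,209), grey lock pin in its ear near (262,242), hitch at (320,255). In the top view, white cup (219,249), ear/pin (306,250), black latch knob (319,233) and coupler (352,232). The purple and blue pins and the red cups are decoys.

```bash
sed -i "s/np.array(c\['rotation'\])/Rm(c)/g; 2a Rm=lambda c: cv2.Rodrigues(np.array(c['rotation'],float))[0]" h.py
python3 - <<'E'
from h import *
a,c=load('s0');b,d=load('t0')
A=cv2.resize(a[180:320,190:420],None,fx=3.4,fy=3.4,interpolation=cv2.INTER_CUBIC)[:,:782]
A=cv2.resize(a[185:305,240:400],(400,300),interpolation=cv2.INTER_CUBIC)
B=cv2.resize(b[135:265,285:375],(400,578),interpolation=cv2.INTER_CUBIC)
out=np.zeros((600,800,3),np.uint8);out[:300,:400]=A;out[:578,400:]=B
A=cv2.resize(a[185:265,190:296],(398,300),interpolation=cv2.INTER_CUBIC);out[300:,:398]=A
cv2.imwrite('pics/z0.png',out[:,:,::-1])
E
```

```text
(no output)
```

View pics/z0.png

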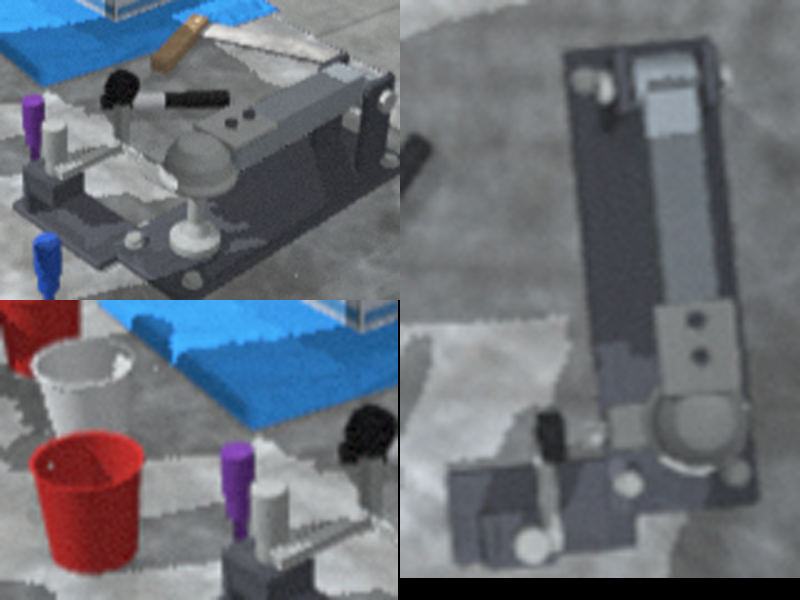

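Pin top at scene (261.6,235) / top (314.7,257.6); latch knob at scene (288,220) / top (318.8,232.8). The bar leaves the knob toward the pin, just right of it.

```bash
python3 - <<'E'
from h import *
np.set_printoptions(precision=1,suppress=True)
a,c=load('s0');b,d=load('t0')
print('pin top',tri((c,261.6,235),(d,314.7,257.6)), onz(d,314.7,257.6,96), onz(c,261.6,235,96))
print('knob',tri((c,288,220.2),(d,318.75,232.8)), onz(d,318.75,232.8,126))
print('coupler top',onz(d,351.8,229.5,104))
# white cup: rim ellipse
for n,im,cc,box in(('s',a,c,(190,192,236,226)),('t',b,d,(200,230,240,270))):
    x0,y0,x1,y1=box; q=im[y0:y1,x0:x1].astype(int)
    m=((q.min(2)>195)).astype(np.uint8); m=cv2.morphologyEx(m,cv2.MORPH_CLOSE,np.ones((3,3),np.uint8))
    cs,_=cv2.findContours(m,cv2.RETR_EXTERNAL,cv2.CHAIN_APPROX_NONE); k=max(cs,key=len)
    e=cv2.fitEllipse(k); print(n,e,e[0][0]+x0,e[0][1]+y0,cv2.boundingRect(k))
# plate yaw: edges crop->pixel at z 8
P=lambda x,y,z:onz(d,(x-400)/4.444+285,y/4.446+135,z)
for p,q,z in(((565,50),(608,440),8),((715,40),(757,500),8),((655,150),(672,300),90),((703,150),(718,300),90)):
    v=P(*p,z)-P(*q,z);print('yaw',np.arctan2(v[1],v[0]))
E
```

```text
pin top (array([477.3, 106.4,  95.8]), [np.float64(1.360911574541909), np.float64(1.3609115745417382)]) [476.2 107.2  96. ] [478.2 105.3  96. ]
knob (array([536.5,  99.4, 111.9]), [np.float64(0.24269921956289367), np.float64(0.24269921956286467)]) [536.7 100.9 126. ]
coupler top [545.   19.9 104. ]
s ((32.22299575805664, 9.866312026977539), (3.299710750579834, 4.498149871826172), 10.521110534667969) 222.22299575805664 201.86631202697754 (31, 8, 4, 5)Traceback (most recent call last):
  File "<stdin>", line 12, in <module>
cv2.error: OpenCV(4.12.0) /io/opencv/modules/imgproc/src/shapedescr.cpp:361: error: (-201:Incorrect size of input array) There should be at least 5 points to fit the ellipse in function 'fitEllipseNoDirect'
```

```bash
python3 - <<'E'
from h import *
np.set_printoptions(precision=1,suppress=True)
a,c=load('s0');b,d=load('t0')
print(tri((c,212.1,201.5),(d,219,249.5)),onz(d,219,249.5,62),onz(c,212.1,201.5,62))
P=lambda x,y,z:onz(d,(x-400)/4.444+285,y/4.446+135,z)
for p,q,z in(((565,50),(608,440),8),((715,40),(757,500),8),((655,150),(672,300),90),((703,150),(718,300),90)):
    v=P(*p,z)-P(*q,z);print('yaw',np.arctan2(v[1],v[0]))
R=cv2.Rodrigues(robot.get_state()['tool_rot'])[0];print(R)
cw=robot.calibration('wrist');print(R.T@(np.array(cw['position'])-robot.get_state()['ee_pos']),R.T@Rm(cw))
print(R.T@(np.array([477,106.5,139+60])-robot.get_state()['ee_pos']), cw['fx'])
E
```

```text
(array([491.7, 342.4,  62.7]), [np.float64(1.1884459371189249), np.float64(1.1884459371189455)]) [490.6 343.1  62. ] [493.1 342.8  62. ]
yaw 0.11865926293432211
yaw 0.0980571130719013
yaw 0.12069607673809353
yaw 0.10693416834978071
[[ 0.2  1.  -0. ]
 [ 1.  -0.2 -0. ]
 [-0.  -0.  -1. ]]
[ -0.7 -77.8 -70.2] [[ 1.  -0.   0. ]
 [ 0.   1.   0.3]
 [-0.  -0.3  1. ]]
[-337.4  440.2  104.7] 305.5426124457738
```

drive_tool([
  [-34, 44, 8],
  [-68, 88, 17],
  [-101, 132, 25],
  [-135, 176, 34],
  [-169, 220, 42],
  [-202, 264, 50],
  [-236, 308, 59],
  [-270, 352, 67],
  [-304, 396, 76],
  [-337, 440, 84],
], claw=[50, 50, 50, 50, 50, 50, 50, 50, 50, 50], spin=[0.13, 0.26, 0.39, 0.52, 0.65, 0.78, 0.91, 1.04, 1.14, 1.23], grip_force=40)

```text
clock: 1.35
ee_pos: [477.7, 105.3, 219.3]
tool_rot: [3.136, 0.169, -0.001]
force: [0.6, 1.1, 0.5]
finger_gap: 50.0
```

```bash
cat >> h.py <<'E'
np.set_printoptions(precision=2,suppress=True)
def to(P,head=None):
    """shift of TCP to world P in tool axes, spin to world heading of tool x"""
    s=robot.get_state();R=cv2.Rodrigues(s['tool_rot'])[0];h=np.arctan2(R[1,0],R[0,0])
    print('t',s['clock'],'tcp',s['ee_pos'],'head',h,'z',R[:,2],'gap',s['finger_gap'],'F',s['force'],'J',s['joint_pos'])
    if P is not None: print('shift',R.T@(np.array(P,float)-s['ee_pos']),'spin',None if head is None else (h-head+np.pi)%(2*np.pi)-np.pi)
E
python3 - <<'E'
from h import *
to([477,106.5,139],0.11)
im,c=snap('wrist','w1')
print('pred pin top',proj(c,[477,106.5,96]),'knob',proj(c,[536.5,99.4,112]))
E
```

```text
t 1.35 tcp [477.73 105.28 219.29] head 0.10764519846050663 z [-0. -0. -1.] gap 50.0198637152614 F [0.6  1.13 0.52] J [ 0.14  0.26  1.79 -0.    1.1   0.04]
shift [-0.54 -1.37 80.29] spin -0.002354801539493412
pred pin top [np.float64(282.4), np.float64(234.5)] knob [np.float64(373.3), np.float64(263.1)]
```

View pics/w1.png

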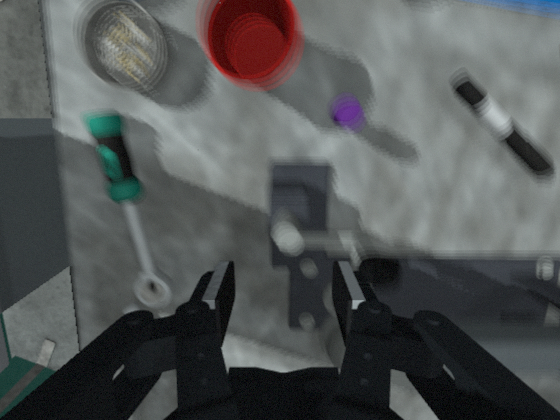

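The wrist view (slightly motion-blurred) shows the pin top at (289,235) and the bar running from it along +x to the latch knob at (379,268). Jaws across mount y keep clear of the bar, so I turn the tool.

drive_tool([
  [0, 0, 2],
  [0, 0, 5],
  [0, 0, 8],
  [0, 0, 11],
  [0, 0, 14],
  [0, 0, 17],
  [0, 0, 20],
  [0, 0, 20],
  [0, 0, 20],
  [0, 0, 20],
], claw=[50, 50, 50, 50, 50, 50, 50, 50, 50, 50], spin=[-0.18, -0.36, -0.54, -0.72, -0.9, -1.08, -1.26, -1.44, -1.57, -1.57])

```text
clock: 2.65
ee_pos: [480.2, 101.4, 198.2]
tool_rot: [2.108, 2.328, -0.003]
force: [-0.7, -0.1, 0.0]
finger_gap: 49.9
```

```bash
python3 - <<'E'
from h import *
robot.camera('wrist')
to([477,106.5,139],1.68)
im,c=snap('wrist','w2')
print('pred pin top',proj(c,[477,106.5,96]),'knob',proj(c,[536.5,99.4,126]))
E
```

```text
t 2.7 tcp [480.28 101.41 198.23] head 1.6678690134606435 z [-0. -0. -1.] gap 50.148275355900935 F [ 0.06  0.47 -0.15] J [ 0.13  0.29  1.8  -0.    1.05 -1.53]
shift [ 5.51 -2.72 59.22] spin -0.012130986539356403
pred pin top [np.float64(293.3), np.float64(246.2)] knob [np.float64(271.7), np.float64(360.5)]
```

View pics/w2.png

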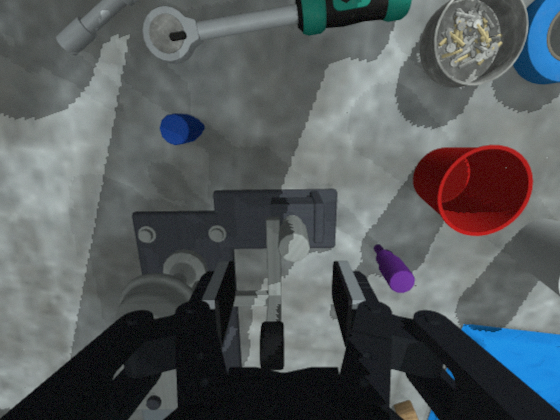

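Pin top at (294,246), exactly where predicted (293,246); the bar passes left of it with its end at (273,219), knob at (272,345). I check the bar height before descending.

```bash
python3 - <<'E'
from h import *
a,c=load('s0');w,d=load('w2')
print(tri((c,240+62/2.5,185+168/2.5),(d,273,221)))
print(tri((c,261.6,235),(d,294,246)))
to([478,106.5,144],1.68)
E
```

```text
(array([474.39,  92.1 ,  64.11]), [np.float64(1.4879664050462804), np.float64(1.4879664050461452)])
(array([478.23, 106.77,  94.79]), [np.float64(0.8672363966188715), np.float64(0.8672363966188718)])
t 2.75 tcp [480.28 101.41 198.23] head 1.6676066283401982 z [-0. -0. -1.] gap 49.764111942311715 F [0.73 0.38 0.38] J [ 0.13  0.29  1.8  -0.    1.05 -1.53]
shift [ 5.4  -1.72 54.22] spin -0.012393371659801922
```

drive_tool([
  [5.4, -1.7, 10],
  [5.4, -1.7, 30],
  [5.4, -1.7, 50],
  [5.4, -1.7, 55],
  [5.4, -1.7, 55],
  [5.4, -1.7, 55],
  [5.4, -1.7, 55],
  [5.4, -1.7, 55],
  [5.4, -1.7, 55],
  [5.4, -1.7, 55],
], claw=[50, 50, 50, 45, 20, 10, 10, 10, 10, 10], spin=[-0.01, -0.01, -0.01, -0.01, -0.01, -0.01, -0.01, -0.01, -0.01, -0.01], grip_force=40)

```text
clock: 4.0
ee_pos: [478.3, 106.6, 143.6]
tool_rot: [2.099, 2.336, -0.002]
force: [-0.5, 1.4, 5.9]
finger_gap: 18.8
```

drive_tool([
  [0, 0, -4],
  [0, 0, -10],
  [0, 0, -18],
  [0, 0, -28],
  [0, 0, -40],
  [0, 0, -52],
  [0, 0, -64],
  [0, 0, -76],
  [0, 0, -80],
  [0, 0, -80],
], claw=[10, 10, 10, 10, 10, 10, 10, 10, 10, 10], spin=[0, 0, 0, 0, 0, 0, 0, 0, 0, 0])

```text
clock: 5.25
ee_pos: [478.2, 106.7, 223.7]
tool_rot: [2.099, 2.336, -0.002]
force: [-0.2, 0.1, -0.4]
finger_gap: 18.6
```

```bash
python3 - <<'E'
from h import *
to([491.7,342.7,223],1.68)
im,c=snap('scene','s1');snap('wrist','w3')
u,v=map(int,proj(c,[478,106.5,160])); 
A=cv2.resize(im[v-60:v+60,u-80:u+80],(400,300),interpolation=cv2.INTER_CUBIC)
w=load('w3')[0];W=cv2.resize(w,(400,300))
cv2.imwrite('pics/z1.png',np.hstack([A,W])[:,:,::-1])
E
```

```text
t 5.25 tcp [478.24 106.72 223.73] head 1.6776262647782745 z [ 0. -0. -1.] gap 18.55911053936428 F [-0.24  0.07 -0.35] J [ 0.15  0.25  1.78 -0.    1.11 -1.53]
shift [233.2   38.55   0.27] spin -0.0023737352217256813
```

View pics/z1.png

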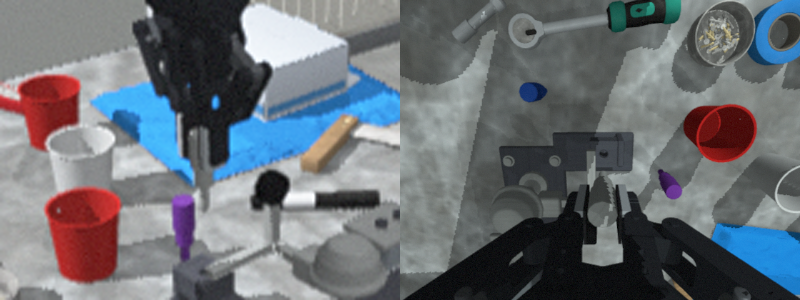

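The pin hangs between the pads (tail visible at about (203,195) in the left half) and the ear hole is empty. Next, over the cup.

drive_tool([
  [20, 3.3, 0],
  [50, 8.3, 0],
  [85, 14, 0],
  [120, 20, 0],
  [155, 25.7, 0],
  [190, 31.5, 0],
  [215, 35.5, 0],
  [230, 38, 0],
  [233, 38.5, 0],
  [233, 38.5, 0],
], claw=[10, 10, 10, 10, 10, 10, 10, 10, 10, 10], spin=[0, 0, 0, 0, 0, 0, 0, 0, 0, 0])

```text
clock: 6.6
ee_pos: [491.6, 341.9, 222.6]
tool_rot: [2.099, 2.336, -0.004]
force: [0.2, -0.5, -1.0]
finger_gap: 18.7
```

```bash
python3 - <<'E'
from h import *
robot.camera('wrist')
to([491.7,342.7,150],1.68)
im,c=snap('wrist','w4')
print('rim',[proj(c,[491.7+32*np.cos(t),342.7+32*np.sin(t),62]) for t in (0,1.57,3.14,-1.57)])
for t in np.arange(0,6.28,.15): cv2.circle(im,tuple(int(x) for x in proj(c,[491.7+32*np.cos(t),342.7+32*np.sin(t),62])),1,(0,255,0),-1)
cv2.imwrite('pics/w4o.png',im[:,:,::-1])
E
```

```text
t 6.65 tcp [491.64 341.76 222.68] head 1.6770606826280916 z [-0. -0. -1.] gap 18.7214192475078 F [-0.64  0.1  -0.85] J [ 0.55  0.48  1.46 -0.    1.2  -1.13]
shift [ 1.09  0.23 72.68] spin -0.0029393173719083343
rim [[np.float64(281.4), np.float64(256.4)], [np.float64(325.2), np.float64(224.2)], [np.float64(290.1), np.float64(180.8)], [np.float64(245.5), np.float64(216.1)]]
```

View pics/w4o.png

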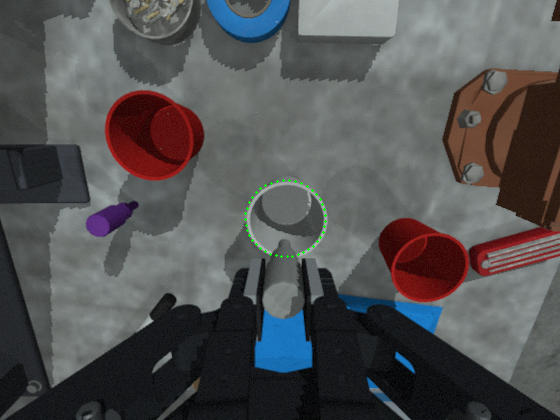

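The predicted rim (green) lies exactly on the white cup's rim around (286,218); the pin is aligned above it. I lower until the fingertips are just above the rim and release.

drive_tool([
  [1, 0, 10],
  [1, 0, 25],
  [1, 0, 45],
  [1, 0, 65],
  [1, 0, 80],
  [1, 0, 85],
  [1, 0, 85],
  [1, 0, 85],
  [1, 0, 85],
  [1, 0, 85],
], claw=[10, 10, 10, 10, 10, 10, 10, 24, 40, 40], spin=[0, 0, 0, 0, 0, 0, 0, 0, 0, 0])

```text
clock: 7.95
ee_pos: [491.6, 342.6, 138.1]
tool_rot: [2.1, 2.335, -0.002]
force: [-0.2, -0.3, 0.1]
finger_gap: 40.1
```

drive_tool([
  [0, 0, 0],
  [0, 0, -10],
  [0, 0, -30],
  [0, 0, -50],
  [0, 0, -70],
  [0, 0, -90],
  [0, 0, -105],
  [0, 0, -105],
  [0, 0, -105],
  [0, 0, -105],
], claw=[40, 40, 40, 40, 44, 46, 46, 46, 46, 46], spin=[0, 0, 0, 0, 0, 0, 0, 0, 0, 0])

```text
clock: 9.2
ee_pos: [491.4, 342.7, 242.3]
tool_rot: [2.1, 2.335, -0.004]
force: [-0.3, -0.5, -0.5]
finger_gap: 46.0
```

```bash
python3 - <<'E'
from h import *
to([536.5,99.4,240],1.68)
im,c=snap('wrist','w5'); s,cs=snap('scene','s2')
u,v=map(int,proj(cs,[491.7,342.7,62]))
A=cv2.resize(s[v-30:v+30,u-40:u+40],(400,300),interpolation=cv2.INTER_CUBIC)
u,v=map(int,proj(c,[491.7,342.7,62]));W=cv2.resize(im[v-75:v+75,u-100:u+100],(400,300))
cv2.imwrite('pics/z2.png',np.hstack([A,W])[:,:,::-1])
E
```

```text
t 9.2 tcp [491.44 342.69 242.29] head 1.6768867365980897 z [-0. -0. -1.] gap 45.95435873277646 F [-0.3  -0.48 -0.45] J [ 0.55  0.46  1.44 -0.    1.24 -1.13]
shift [-246.68   19.04    2.88] spin -0.0031132634019099825
```

View pics/z2.png

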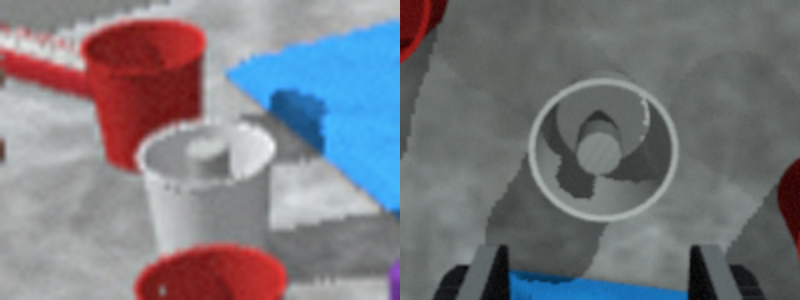

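The pin stands inside the white cup, released. Now over the latch knob.

drive_tool([
  [-20, 1.5, 2],
  [-50, 4, 5],
  [-90, 7, 9],
  [-130, 10, 13],
  [-170, 13, 17],
  [-205, 16, 20],
  [-230, 18, 22],
  [-243, 19, 22],
  [-246.5, 19, 22],
  [-246.5, 19, 22],
], claw=[46, 46, 46, 46, 46, 46, 46, 46, 46, 46], spin=[0, 0, 0, 0, 0, 0, 0, 0, 0, 0])

```text
clock: 10.55
ee_pos: [536.4, 99.9, 221.2]
tool_rot: [2.1, 2.336, -0.004]
force: [-0.1, 0.5, -0.6]
finger_gap: 46.0
```

```bash
python3 - <<'E'
from h import *
robot.camera('wrist')
to([536.5,99.4,166],1.68)
im,c=snap('wrist','w6'); t,d=snap('top','t1')
m=np.array([np.cos(.11),np.sin(.11)]);n=np.array([-m[1],m[0]])
for dy in(-7,7):
  for dx in (-14,14):
    print(dy,dx,proj(c,[*(np.array([536.5,99.4])+m*dx+n*dy),112]))
print('top',proj(c,[536.5,99.4,126]))
g=im.max(2); 
A=im[200:420,180:400]
cv2.imwrite('pics/z3.png',cv2.resize(A,(600,600))[:,:,::-1])
E
```

```text
t 10.6 tcp [536.39 100.14 221.17] head 1.6775689740814075 z [-0. -0. -1.] gap 46.44406894277328 F [-0.61 -0.1   0.21] J [ 0.12  0.37  1.63 -0.    1.14 -1.56]
shift [-0.62  0.08 55.17] spin -0.0024310259185922334
-7 -14 [np.float64(272.0), np.float64(225.2)]
-7 14 [np.float64(272.7), np.float64(265.7)]
7 -14 [np.float64(294.5), np.float64(225.1)]
7 14 [np.float64(294.2), np.float64(265.7)]
top [np.float64(283.3), np.float64(255.3)]
```

View pics/z3.png

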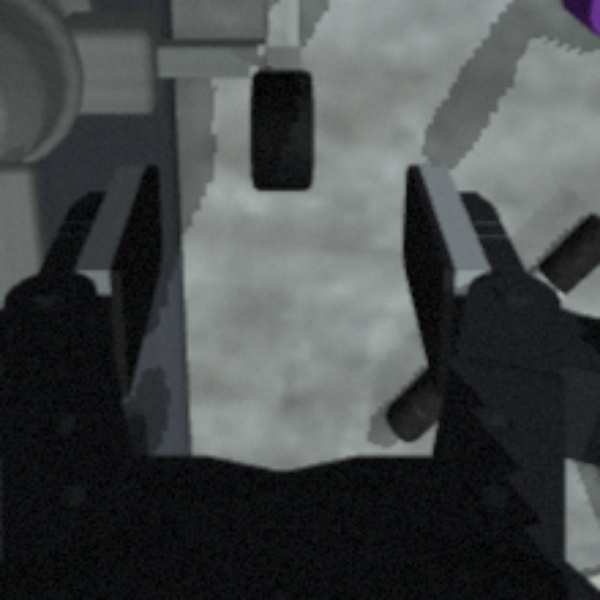

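The knob spans columns 272–295, rows 226–270, against a prediction of 272–294 and 225–266: well centred and square to the pads. Descending and closing.

drive_tool([
  [-0.5, 0, 10],
  [-0.5, 0, 25],
  [-0.5, 0, 40],
  [-0.5, 0, 52],
  [-0.5, 0, 56],
  [-0.5, 0, 56],
  [-0.5, 0, 56],
  [-0.5, 0, 56],
  [-0.5, 0, 56],
  [-0.5, 0, 56],
], claw=[46, 46, 46, 46, 46, 30, 15, 8, 8, 8], spin=[0, 0, 0, 0, 0, 0, 0, 0, 0, 0], grip_force=60)

```text
clock: 11.95
ee_pos: [536.6, 99.9, 165.7]
tool_rot: [2.098, 2.336, -0.002]
force: [-1.7, 4.2, 4.7]
finger_gap: 13.2
```

drive_tool([
  [2, 0, 0],
  [4, 0, 0],
  [6, 0, 0],
  [8, 0, 0],
  [10, 0, 0],
  [12, 0, 0],
  [14, 0, 0],
  [16, 0, 0],
  [16, 0, 0],
  [16, 0, 0],
], claw=[8, 8, 8, 8, 8, 8, 8, 8, 8, 8], spin=[0, 0, 0, 0, 0, 0, 0, 0, 0, 0])

```text
clock: 13.2
ee_pos: [535.0, 114.9, 165.6]
tool_rot: [2.098, 2.335, -0.004]
force: [-0.2, -8.5, 2.6]
finger_gap: 13.5
```

drive_tool([
  [0.5, 1.2, -5.7],
  [0.5, 2.6, -11.3],
  [0.5, 4.6, -18.8],
  [0.5, 7, -26.1],
  [0.5, 9.7, -33.4],
  [0.5, 12.7, -40.6],
  [0.5, 15.9, -47.6],
  [0.5, 18.5, -52.8],
  [0.5, 20.4, -56.2],
  [0.5, 20.4, -56.2],
], claw=[8, 8, 8, 8, 8, 8, 8, 8, 8, 8], spin=[0, 0, 0, 0, 0, 0, 0, 0, 0, 0])

```text
clock: 14.45
ee_pos: [554.4, 116.6, 220.5]
tool_rot: [2.1, 2.336, -0.011]
force: [-1.9, -9.6, -5.9]
finger_gap: 13.0
```

```bash
python3 - <<'E'
from h import *
to(None)
im,c=snap('scene','s3');snap('top','t2')
A=cv2.resize(im[150:330,190:430],(800,600),interpolation=cv2.INTER_CUBIC)
cv2.imwrite('pics/z4.png',A[:,:,::-1])
E
```

```text
t 14.45 tcp [554.43 116.61 220.46] head 1.6769857190016935 z [-0.   -0.01 -1.  ] gap 13.032031726142604 F [-1.92 -9.56 -5.91] J [ 0.14  0.42  1.56 -0.01  1.17 -1.53]
```

View pics/z4.png

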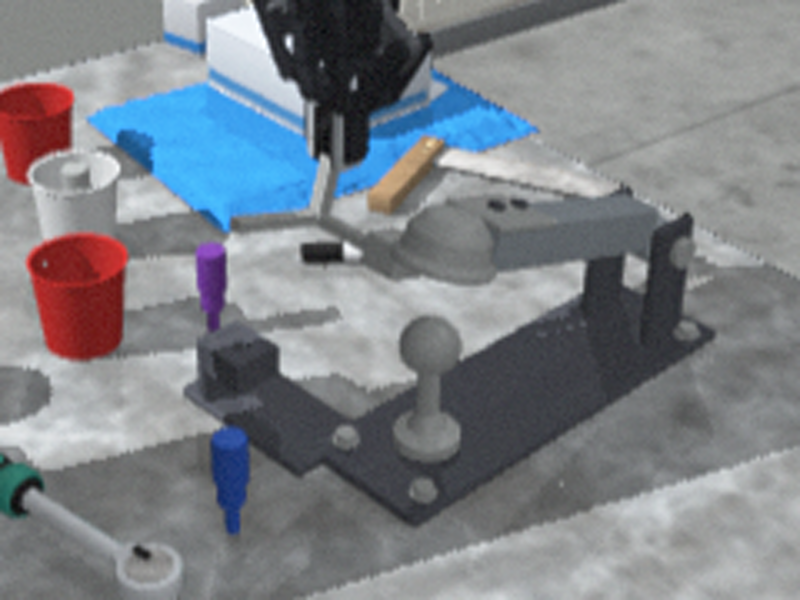

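The tongue is up with the bare ball visible below at (430,345), the knob is gripped, and the pin is still in the white cup at (75,172). A height check, then hand in.

```bash
python3 - <<'E'
from h import *
_,c=load('s0')
m=np.array([np.cos(.115),np.sin(.115),0]);n=np.array([-m[1],m[0],0]);o=np.array([536.5,99.4,0])-85*n
for u,v in((240+200/2.5,185+133/2.5),(190+455*.3,150+205*.3)):
    p,d=ray(c,u,v);x=p+d*((o-p)@n)/(d@n);print('dome top, mount frame',(x-o)@m,x[2])
for _ in range(6): robot.camera('scene')
to(None)
print(robot.hand_in())
E
```

```text
dome top, mount frame 3.006143634182008 108.82998852360004
dome top, mount frame 17.443184132834332 160.1524525692136
t 14.85 tcp [554.38 116.64 220.31] head 1.6769928308631274 z [-0.   -0.01 -1.  ] gap 13.02283975148813 F [-2.7  -9.08 -4.45] J [ 0.14  0.42  1.56 -0.01  1.16 -1.53]
the job is handed in; nothing more can be done
None
```

The hitch is uncoupled. I put the lock pin in the white cup, pulled the latch knob about 15 mm sideways and lifted the tongue off the ball. I handed in at 14.85 s of the 48 s allowed, still holding the knob, and the hand-in gave no verdict.

- **Coupler height:** the tool rose 55 mm along the pivot arc. The camera check puts the top of the coupler head about 51 mm higher than at the start, read by eye and good to only a few mm. The requirement is 45 mm for judging and 50 mm for the task, so the 50 mm margin is thin on that reading.
- **Hold:** over the last 0.4 s the tool moved less than 0.2 mm. The gripper opening stayed at 13 mm on the 14 mm knob. The wrist force was about 9 N sideways, which fits the latch spring, and 4 to 6 N down.
- **Pin and ball:** the last picture shows the pin standing in the white cup and the bare ball clear below the coupler.

No check failed. The only disagreements were 1–2 mm between camera views when locating things.

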